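Find the dragging roller by hand and swap it

ROBOT

A 6-joint arm with a two-finger parallel gripper is mounted at the origin on a cart in front of the work surface, level with it; the furniture and walls round the work are solid. World frame = base frame: x ahead of the robot, y to its left, z up, the work surface at z = 0. Lengths are in m, angles in rad, forces in N, time in s.
With the tool pointing down it reaches from about 0.4 to 0.825 m from the base axis. Payload 7 kg.
Tool frame: the origin (TCP) lies midway between the tips of the shut fingers; the grasp point (between the pads) lies hold_point_z behind it (hold_point_z is the distance from the TCP to the grasp point, in m); z points along the fingers, y is the line along which they close (so a half turn about z gives the same grasp; the last joint's range is limited). The gripper opens to 88 mm and grips with 3 to 60 N. Pads are 19 mm wide; open, the fingers measure 130 mm over their backs; the gripper's body (78 mm by 193 mm) begins 47 mm behind the grasp point.
Start: joints at [-0.94, 0.359, 0.012, 0, -1.224, -0.288], TCP at [0.227, -0.636, 0.227] pointing down, gripper open.
Joint ranges: [-3.07, 3.07], [-1.43, 2.12], [-1.02, 1.25], [-3.03, 1.67], [-3.05, -0], [-3.03, 3.03]. Speed limits (rad/s): [2.39, 2.39, 3.01, 3.14, 3.14, 3.14].

INTERFACE

Orientations are given as [roll, pitch, yaw] about the fixed x, y, z axes, in that order (R = Rz(yaw) Ry(pitch) Rx(roll)).
In Python, from station import * gives the robot as it stands.
- The arm moves only by the tool apply_moves, never from a script. Its argument "steps" is a list of rows, each an object with "translation": the shift along the world's x, y, z scaled (see below), a list of three; "rotation": the turn, a rotation vector about the world's x, y, z scaled (see below), a list of three. A call has exactly 10 rows; each row is the pose to reach, as a shift and turn from the pose commanded when the call began; what a row does not reach only later rows make up. The controller multiplies each number of a shift by 250 mm and each number of a turn by 30 degrees. A row lasts 1/12 s, in which the tool goes at most 41.7 mm and 7.16 degrees, less where a joint would pass 70% of its speed; a pose out of reach is approached as far as the arm can. A call with a number of a shift or a turn outside -1 to 1 is refused whole. A call with a gripper value outside its range is refused whole. "jaw" is the closure, from -1 (fully open) to 1 (shut), so that 0 is half open, set as the call begins (left out, the last holds). The fingers move at their own pace and stop on an object; "newtons" is the grip in N (left out, the last holds). Time passes only in rows, so rows that repeat a pose let the fingers close, or fill a call up. It gives the time, the measured TCP pose, the force, the opening and the grip force at its end, in the units of the state.
- get_state(): the state, without advancing time (a new reading comes with each control period).
- grab_frame(name): name is "scene" or "top" or "wrist"; returns the picture (384x512x3 uint8, blue, green, red); there is no depth.
- camera_model(name): a dict with "fx", "fy", "cx", "cy" (pixels), "k1" (the pictures are not rectified: a ray, as slopes to the right and down, at radius r is drawn at 1 + k1 r^2 times it, then the intrinsics apply), "xyz" and "rotation" of the camera in the world. Camera axes: x right, y down, z forward; pixel columns grow to the right and rows downward; lengths in m; the calibration is good to about 2 mm. A picture is of the moment at which its call begins: read the wrist's pose just before it. camera_model takes no time and is no camera call; for the wrist camera it gives the pose at the moment of the call.
- job_done(): hands the job in; it is judged then, once.
The state is a dict: "t": time; "q": joint angles; "qd": joint speeds; "joint_efforts": joint torques, N m; "eef_pos": TCP position; "ee_rot": TCP orientation; "force": force on the tool from outside, world axes, zero at the start; "moment": the same for the moment, N m; "width": finger opening in m; "gripper_force": force on a finger pad.
Only numpy, scipy, OpenCV 4.12 (cv2) and the standard library are available. Lean on these libraries where they do the work, as an engineer would, in place of code of your own. Each camera call takes 0.05 s, during which the arm holds its last target. There are 200 camera calls.

TASK

One of the three rollers in the bench roller bed has a rough bearing that drags when its tube is turned. Flick the tubes round gently with a fingertip to feel which one it is, lay that roller in the open wooden box, and drop the spare from the plywood rest fully home in the empty slots. Then spin all three rollers in the bed and leave them running on by themselves; do not press any roller hard into the bed, and leave the other things where they lie.

Things in the scene. Friction and masses are not known exactly. Their poses are not given: they have to be found in the camera images.
- roller_bed: bench roller bed, fixed: two metal side plates 5 mm thick (middles at x = +-33.5 mm, 196 mm long in y, tops 86 mm up), each with slots open at the top at y = -72, 0, +72 mm, 12 mm wide, mouths rounded at 4 mm, floor 70.75 mm up. Origin on the bench under its centre, z up. Rollers lie along its x: seated axle at z = 75 mm, top of tube 90 mm, 2 mm end play each way
- roller_1: A conveyor roller: bare grey steel tube, 30 mm diameter and 58 mm long, turning on a dark steel axle with square ends (8.5 mm, reaching 13 mm out of the tube, 85 mm overall), about 0.3 kg. Origin at the middle of the axle; x runs along the axle. One of the three rollers that start seated in the bed; which of its three places it has changes from run to run
- roller_2: A conveyor roller: bare grey steel tube, 30 mm diameter and 58 mm long, turning on a dark steel axle with square ends (8.5 mm, reaching 13 mm out of the tube, 85 mm overall), about 0.3 kg. Origin at the middle of the axle; x runs along the axle. One of the three rollers that start seated in the bed; which of its three places it has changes from run to run
- roller_3: A conveyor roller: bare grey steel tube, 30 mm diameter and 58 mm long, turning on a dark steel axle with square ends (8.5 mm, reaching 13 mm out of the tube, 85 mm overall), about 0.3 kg. Origin at the middle of the axle; x runs along the axle. One of the three rollers that start seated in the bed; which of its three places it has changes from run to run
- spare: A conveyor roller: bare grey steel tube, 30 mm diameter and 58 mm long, turning on a dark steel axle with square ends (8.5 mm, reaching 13 mm out of the tube, 85 mm overall), about 0.3 kg. Origin at the middle of the axle; x runs along the axle. The sound spare; at the start it lies in the plywood rest
- tube_1 (a joint): turn of roller_1's tube on its axle, rad, 0 at the start, no stops, right-handed about the roller's x. A sound tube follows a light fingertip with almost no force and, flicked over its top, runs on by itself for ten seconds and more; the rough one takes 1.5 to 2 N at its rim and stops as soon as it is left
- tube_2 (a joint): the same for roller_2
- tube_3 (a joint): the same for roller_3
- tube_spare (a joint): the same for the spare
- spare_rest: plywood rest, fixed: a board 84 x 60 x 10 mm with two notched uprights (middles at x = +-36 mm, 9 mm thick, 60 mm tall; notches open at the top, 14 mm wide, floor 47.75 mm up) that carry the spare's axle ends. Origin on the bench under its centre; the spare lies along x, its axle at z = 52 mm
- scrap_box: open wooden box for scrap, 112 (x) x 96 (y) x 34 mm, fixed, walls and floor 5 mm. Origin under its centre; a roller fits in lengthwise along x and then has its axle at about z = 20 mm. The box and the rest may change places from run to run
- offcut_2: small wood offcut, 36 x 100 x 24 mm, lying loose beyond the bed; leave it
- sanding_block: cork sanding block, 65 x 112 x 28 mm, lying loose left of the bed; leave it. Farther left, close to the robot, a big plywood ring stands clamped upright in the front vice: solid, 18 mm thick at x = 183 mm, from y = 157 mm leftward, up to z = 667 mm; keep the arm's shoulder and elbow clear of it
There are look-alikes about, which are no part of the job. What is shaped like the roller_3 but red is not meant.

How it is judged:
At the end, for the whole second after the job is handed in: One roller lies in the wooden box; the spare and the other two are fully home in the bed's slots (axle within 3 mm in height, 6 mm endways, 0.06 rad) and their three tubes are still turning by themselves, faster than 0.3 rad/s (((x of roller_1 in the frame of scrap_box between -0.051 and 0.051 m and y of roller_1 in the frame of scrap_box between -0.045 and 0.045 m and z of roller_1 in the frame of scrap_box below 0.032 m and (z of roller_2 in the frame of roller_bed between 0.072 and 0.078 m and x of roller_2 in the frame of roller_bed between -0.006 and 0.006 m and y of roller_2 in the frame of roller_bed between -0.077 and 0.077 m and angle between the x axis of roller_2 and the x axis of roller_bed, either way round below 0.06 rad and (velocity of joint tube_2 above 0.3 rad/s or velocity of joint tube_2 below -0.3 rad/s)) and (z of roller_3 in the frame of roller_bed between 0.072 and 0.078 m and x of roller_3 in the frame of roller_bed between -0.006 and 0.006 m and y of roller_3 in the frame of roller_bed between -0.077 and 0.077 m and angle between the x axis of roller_3 and the x axis of roller_bed, either way round below 0.06 rad and (velocity of joint tube_3 above 0.3 rad/s or velocity of joint tube_3 below -0.3 rad/s)) and (z of spare in the frame of roller_bed between 0.072 and 0.078 m and x of spare in the frame of roller_bed between -0.006 and 0.006 m and y of spare in the frame of roller_bed between -0.077 and 0.077 m and angle between the x axis of spare and the x axis of roller_bed, either way round below 0.06 rad and (velocity of joint tube_spare above 0.3 rad/s or velocity of joint tube_spare below -0.3 rad/s))) or (x of roller_2 in the frame of scrap_box between -0.051 and 0.051 m and y of roller_2 in the frame of scrap_box between -0.045 and 0.045 m and z of roller_2 in the frame of scrap_box below 0.032 m and (z of roller_1 in the frame of roller_bed between 0.072 and 0.078 m and x of roller_1 in the frame of roller_bed between -0.006 and 0.006 m and y of roller_1 in the frame of roller_bed between -0.077 and 0.077 m and angle between the x axis of roller_1 and the x axis of roller_bed, either way round below 0.06 rad and (velocity of joint tube_1 above 0.3 rad/s or velocity of joint tube_1 below -0.3 rad/s)) and (z of roller_3 in the frame of roller_bed between 0.072 and 0.078 m and x of roller_3 in the frame of roller_bed between -0.006 and 0.006 m and y of roller_3 in the frame of roller_bed between -0.077 and 0.077 m and angle between the x axis of roller_3 and the x axis of roller_bed, either way round below 0.06 rad and (velocity of joint tube_3 above 0.3 rad/s or velocity of joint tube_3 below -0.3 rad/s)) and (z of spare in the frame of roller_bed between 0.072 and 0.078 m and x of spare in the frame of roller_bed between -0.006 and 0.006 m and y of spare in the frame of roller_bed between -0.077 and 0.077 m and angle between the x axis of spare and the x axis of roller_bed, either way round below 0.06 rad and (velocity of joint tube_spare above 0.3 rad/s or velocity of joint tube_spare below -0.3 rad/s))) or (x of roller_3 in the frame of scrap_box between -0.051 and 0.051 m and y of roller_3 in the frame of scrap_box between -0.045 and 0.045 m and z of roller_3 in the frame of scrap_box below 0.032 m and (z of roller_1 in the frame of roller_bed between 0.072 and 0.078 m and x of roller_1 in the frame of roller_bed between -0.006 and 0.006 m and y of roller_1 in the frame of roller_bed between -0.077 and 0.077 m and angle between the x axis of roller_1 and the x axis of roller_bed, either way round below 0.06 rad and (velocity of joint tube_1 above 0.3 rad/s or velocity of joint tube_1 below -0.3 rad/s)) and (z of roller_2 in the frame of roller_bed between 0.072 and 0.078 m and x of roller_2 in the frame of roller_bed between -0.006 and 0.006 m and y of roller_2 in the frame of roller_bed between -0.077 and 0.077 m and angle between the x axis of roller_2 and the x axis of roller_bed, either way round below 0.06 rad and (velocity of joint tube_2 above 0.3 rad/s or velocity of joint tube_2 below -0.3 rad/s)) and (z of spare in the frame of roller_bed between 0.072 and 0.078 m and x of spare in the frame of roller_bed between -0.006 and 0.006 m and y of spare in the frame of roller_bed between -0.077 and 0.077 m and angle between the x axis of spare and the x axis of roller_bed, either way round below 0.06 rad and (velocity of joint tube_spare above 0.3 rad/s or velocity of joint tube_spare below -0.3 rad/s)))) and linear speed of each of roller_1, roller_2, roller_3, spare below 0.03 m/s); the robot touches nothing.
It fails at once if a roller is pressed or rammed into the bed with more than 30 N (contact force between any of roller_1, roller_2, roller_3, spare and roller_bed above 30 N).
It fails at once if another tool is moved by more than 3 cm (distance of any of offcut_2, sanding_block from where it was at the start of the episode above 0.03 m).
It also fails if it takes over 72 s, if anything falls off the work surface, if the arm or the gripper's body presses on something with over 40 N, if the wrist force passes 120 N, or if a joint passes its speed limit or range.

## Working session

There is one attempt and no reset: what is moved stays moved. The work goes in short steps, Python scripts to look and compute and a tool call to move; the robot and the scene stay as the last step left them, time stands still between calls to the robot, and variables do not carry over. Pictures are saved under pics/ and viewed, at most 10 in all, crops included, and the job is handed in when it is done.

Besides the shell and the picture viewer there is one more tool, called after "Emit:" as name(argument=value, ...) on one line, values as JSON. apply_moves: Moves the arm, as the interface text tells. Shifts and turns lie within -1 to 1; 1 stands for 250 mm of shift or 30 degrees of turn. Its arguments: {"type":"object","properties":{"steps":{"type":"array"},"jaw":{"type":"number"},"newtons":{"type":"number"}},"required":["steps"]}

```bash
mkdir -p pics; ls; python3 - <<'E'
from station import *
import cv2
s=get_state(); print({k:s[k] for k in('t','eef_pos','ee_rot','width','force')}); print([k for k in s])
for n in('top','scene'):
    c=camera_model(n); print(n,c); cv2.imwrite(f'pics/{n}0.png',grab_frame(n))
E
```

```text
pics
{'t': 0.0, 'eef_pos': array([ 0.22668896, -0.6353006 ,  0.22564125]), 'ee_rot': array([ 3.14000042e+00, -1.38006847e-04, -2.79894565e+00]), 'width': 0.08784643617049073, 'force': array([ 0.01882568,  0.75894199, -0.51148602])}
['t', 'q', 'qd', 'joint_efforts', 'eef_pos', 'ee_rot', 'force', 'moment', 'gripper_force', 'width']
top {'fx': 481.4070772561753, 'fy': 481.4070772561753, 'cx': 253.41689880599714, 'cy': 188.78063436948204, 'k1': 0.05060213120569762, 'xyz': array([ 0.28628519, -0.15614328,  1.28811436]), 'rotation': array([-3.06116901, -0.01871331, -1.57803511])}
scene {'fx': 400.41590276019167, 'fy': 400.41590276019167, 'cx': 255.93197716829386, 'cy': 196.90574674507926, 'k1': -0.11430140067685444, 'xyz': array([-0.217331  , -1.00768726,  0.51164321]), 'rotation': array([-1.96681364, -0.00527392, -0.64161419])}
```

View pics/top0.png

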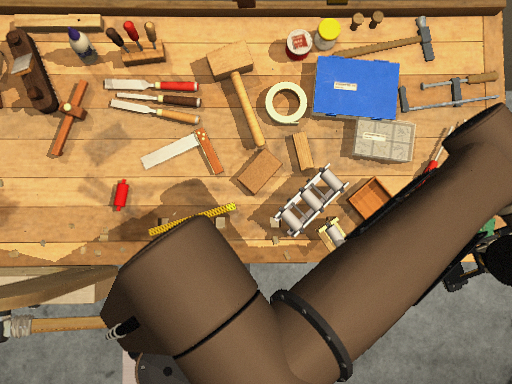

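View pics/scene0.png

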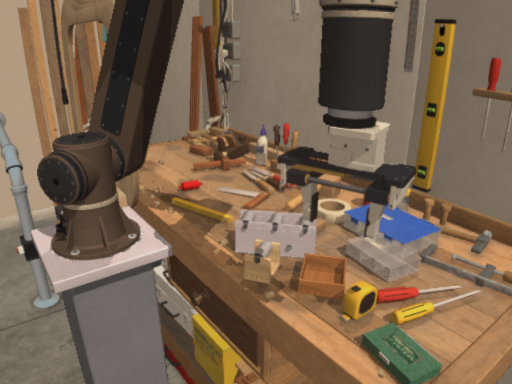

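The top view shows the bed at about (310,202), the rest with the spare at about (333,232) and the box at about (373,200). Next is an enlarged crop for corner pixels.

```bash
cat > h.py <<'E'
import numpy as np, cv2
from scipy.spatial.transform import Rotation as R
from station import *
def rot(c): 
    return R.from_euler('xyz',c['rotation']).as_matrix() if np.size(c['rotation'])==3 else np.array(c['rotation'])
def cast(c,uv,z):
    d=np.array([(uv[0]-c['cx'])/c['fx'],(uv[1]-c['cy'])/c['fy']]); s=d.copy()
    for _ in range(10): s=d/(1+c['k1']*(s@s))
    v=rot(c)@np.array([s[0],s[1],1]); o=np.array(c['xyz'])
    return o+v*(z-o[2])/v[2]
def proj(c,p):
    v=rot(c).T@(np.array(p)-c['xyz']); s=v[:2]/v[2]; s=s*(1+c['k1']*(s@s))
    return np.array([c['cx']+c['fx']*s[0],c['cy']+c['fy']*s[1]])
E
python3 - <<'E'
from h import *
im=cv2.imread('pics/top0.png'); c=camera_model('top')
cv2.imwrite('pics/crop.png',cv2.resize(im[155:255,265:405],None,fx=5.7,fy=5.7,interpolation=cv2.INTER_CUBIC))
E
```

```text
(no output)
```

View pics/crop.png

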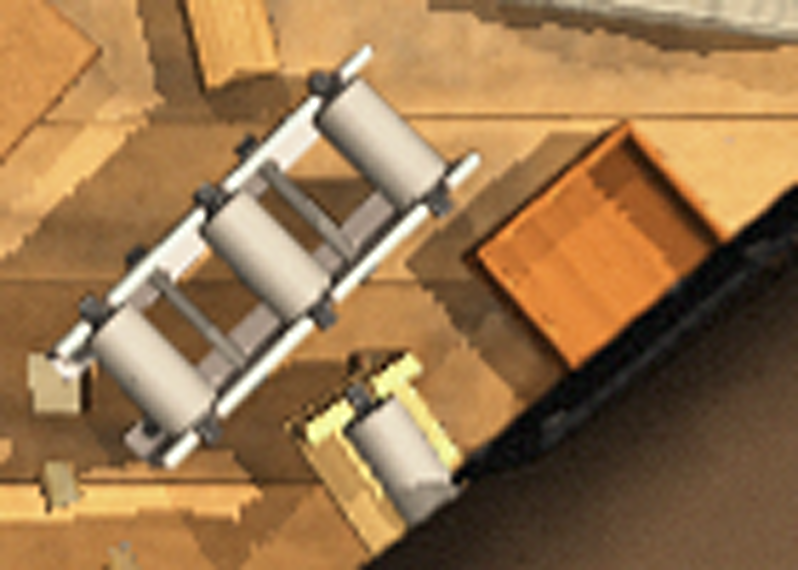

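The enlarged crop shows three grey rollers in the bed at crop (380,143), (265,255) and (150,370). The box is at (600,245) and the spare is at about (400,455). I'll convert these to world coordinates.

```bash
python3 - <<'E'
from h import *
c=camera_model('top')
f=lambda p,z: cast(c,(265-.5+(p[0]+.5)/5.7,155-.5+(p[1]+.5)/5.7),z)
for n,a,b in(('far',(322,84),(440,200)),('mid',(208,195),(323,315)),('near',(92,310),(207,428))):
    A,B=f(a,.076),f(b,.076); print(n,(A+B)/2,np.linalg.norm(A-B),np.degrees(np.arctan2(*(B-A)[1::-1])))
print('box',(f((472,253),.034)+f((728,240),.034))/2,[f(p,.034)[:2] for p in((628,122),(472,253),(575,368),(728,240))])
print('spare',f((357,395),.056),f((400,455),.067), 'upright',f((310,435),.06),f((415,362),.06))
w=camera_model('wrist'); s=get_state(); T=R.from_euler('xyz',s['ee_rot']).as_matrix()
print(w,'cam in tool',T.T@(w['xyz']-s['eef_pos']),T.T@rot(w)); print(hold_point_z if 'hold_point_z' in globals() else dir())
E
```

```text
far [ 0.40633594 -0.37742717  0.076     ] 0.07324764889600067 -135.36244854054186
mid [ 0.35632136 -0.32518087  0.076     ] 0.07332206452867375 -136.9073424478346
near [ 0.30624046 -0.27304229  0.076     ] 0.07240390539757344 -136.233791569734
box [ 0.3617253  -0.48456596  0.034     ] [array([ 0.41904588, -0.49900051]), array([ 0.35906994, -0.4258541 ]), array([ 0.30618616, -0.47165021]), array([ 0.36438066, -0.54327782])]
spare [ 0.29431203 -0.36799508  0.056     ] [ 0.26759393 -0.38463984  0.067     ] upright [ 0.27661233 -0.34593477  0.06      ] [ 0.30885565 -0.39358417  0.06      ]
{'fx': 305.1372005203642, 'fy': 305.1372005203642, 'cx': 254.83446025186527, 'cy': 190.15887876433575, 'k1': -0.021878324161491675, 'xyz': array([ 0.14752532, -0.66412428,  0.38355134]), 'rotation': array([ 2.82684931e+00, -1.74147643e-03,  1.91415075e+00])} cam in tool [ 0.08427972 -0.00027254 -0.15783355] [[ 6.58840080e-04 -9.50841255e-01 -3.09678016e-01]
 [ 9.99999751e-01  5.48463578e-04  4.43486821e-04]
 [-2.51838453e-04 -3.09678231e-01  9.50841380e-01]]
0.0188
```

Emit:
apply_moves(steps=[{"translation": [0.04,0.1,0.01],"rotation": [0,0,0.15]},{"translation": [0.1,0.22,0.02],"rotation": [0,0,0.3]},{"translation": [0.16,0.35,0.05],"rotation": [0,0,0.45]},{"translation": [0.22,0.48,0.08],"rotation": [0,0,0.6]},{"translation": [0.3,0.62,0.1],"rotation": [0,0,0.7]},{"translation": [0.37,0.76,0.1],"rotation": [0,0,0.8]},{"translation": [0.43,0.9,0.1],"rotation": [0,0,0.8]},{"translation": [0.47,1.0,0.1],"rotation": [0,0,0.8]},{"translation": [0.47,1.0,0.1],"rotation": [0,0,0.8]},{"translation": [0.47,1.0,0.1],"rotation": [0,0,0.8]}], jaw=1)

```text
t: 0.93
eef_pos: [0.3449, -0.3845, 0.2518]
ee_rot: [-3.141, 0.0, -2.377]
force: [0.5, -0.2, 0.3]
width: 0.0265
gripper_force: 0.0
```

```bash
python3 - <<'E'
from h import *
import json
s=get_state(); c=camera_model('wrist'); im=grab_frame('wrist'); cv2.imwrite('pics/w1.png',im)
json.dump({k:np.array(v).tolist() for k,v in c.items()},open('w1.json','w'))
cv2.imwrite('pics/w1b.png',cv2.resize(im,(800,600),interpolation=cv2.INTER_CUBIC))
print(s['t'],s['eef_pos'],s['ee_rot'],s['force'],s['width'])
E
```

```text
0.9333 [ 0.34490423 -0.38450827  0.25181762] [-3.14115987e+00  2.39264282e-04 -2.37698118e+00] [ 0.46521956 -0.22246409  0.27892976] 0.026535379598920016
```

View pics/w1b.png

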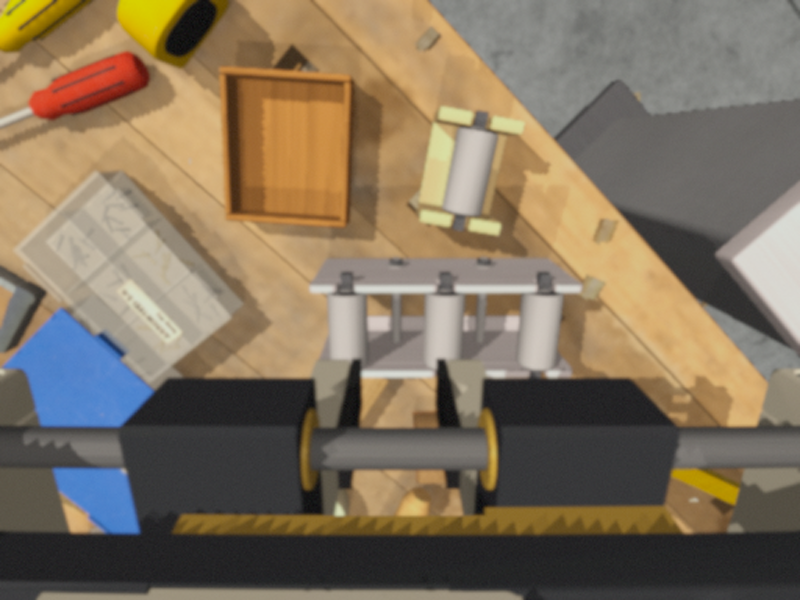

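The wrist view shows, in 800 px coordinates, the box with corners (221,68), (352,75), (347,225), (227,219). The spare's axle runs (482,118) to (458,222). The near plate of the bed runs (312,290) to (580,290), with near axle ends at (347,280), (446,280), (545,280).

```bash
python3 - <<'E'
from h import *
import json
c={k:np.array(v) for k,v in json.load(open('w1.json')).items()}
f=lambda u,v,z: cast(c,((u+.5)/1.5625-.5,(v+.5)/1.5625-.5),z)
B=[f(*p,.034)[:2] for p in((221,68),(352,75),(347,225),(227,219))]
print('box',np.mean(B,0),[np.linalg.norm(B[i]-B[i-1]) for i in range(4)],[np.degrees(np.arctan2(*(B[i]-B[i-1])[::-1])) for i in range(4)])
U=[(f(438,116,.06)+f(523,126,.06))/2,(f(420,217,.06)+f(501,227,.06))/2]; 
for n,(a,b) in dict(upr=U,axle=(f(482,118,.056),f(458,222,.056))).items(): print(n,(a+b)/2,np.linalg.norm(a-b),np.degrees(np.arctan2(*(a-b)[1::-1])))
a,b=f(312,290,.086),f(580,290,.086); print('plate',(a+b)/2,np.linalg.norm(a-b),np.degrees(np.arctan2(*(b-a)[1::-1])))
d=(b-a)/np.linalg.norm(b-a); n=np.array([-d[1],d[0],0]); print('bed centre alt',(a+b)/2-n*.036,(a+b)/2+n*.036)
for u in((347,360),(446,362),(541,362)): 
    t=f(u[0],330,.0895); print('tube line pt',t)
# saturate-free edges of tubes: brightness profile along row 330
im=cv2.imread('pics/w1.png'); print(cv2.cvtColor(im,cv2.COLOR_BGR2GRAY)[211,205:365].tolist())
E
```

```text
box [ 0.34663854 -0.50038295] [np.float64(0.10927420348604702), np.float64(0.09463163776893231), np.float64(0.10905934174096862), np.float64(0.09479583746961837)] [np.float64(-139.96857243102397), np.float64(130.76396949022632), np.float64(40.11612945327749), np.float64(-49.10734973623582)]
upr [ 0.26380158 -0.39188426  0.06      ] 0.07078268849418383 -145.1755704030319
axle [ 0.26325341 -0.39239167  0.056     ] 0.07401459760197258 -147.0836278441081
plate [ 0.33283805 -0.34949748  0.086     ] 0.19079633771193352 133.8662225182533
bed centre alt [ 0.3587926  -0.32455031  0.086     ] [ 0.30688349 -0.37444465  0.086     ]
tube line pt [ 0.40315635 -0.38055758  0.0895    ]
tube line pt [ 0.35358328 -0.3289846   0.0895    ]
tube line pt [ 0.30593591 -0.27934971  0.0895    ]
[163, 164, 166, 167, 167, 167, 174, 182, 189, 194, 196, 198, 200, 200, 200, 200, 198, 197, 193, 190, 185, 179, 173, 165, 156, 147, 137, 125, 114, 117, 142, 165, 175, 177, 178, 178, 177, 177, 179, 177, 176, 175, 168, 156, 136, 118, 114, 119, 124, 122, 116, 111, 118, 123, 126, 125, 127, 127, 127, 127, 125, 126, 127, 126, 128, 132, 141, 153, 168, 176, 184, 189, 192, 195, 198, 199, 200, 200, 199, 198, 198, 195, 192, 187, 182, 177, 169, 158, 147, 135, 129, 138, 156, 160, 148, 134, 127, 124, 121, 112, 112, 119, 123, 124, 123, 124, 126, 127, 127, 127, 127, 127, 127, 128, 127, 130, 133, 143, 158, 171, 177, 178, 178, 178, 177, 173, 160, 145, 145, 155, 164, 173, 180, 186, 188, 192, 195, 197, 199, 200, 200, 199, 199, 198, 196, 193, 189, 184, 178, 171, 160, 145, 130, 118, 115, 113, 112, 109, 108, 105]
```

Emit:
apply_moves(steps=[{"translation": [0.0,0.09,-0.1],"rotation": [0,0,0]},{"translation": [0.01,0.18,-0.2],"rotation": [0,0,0]},{"translation": [0.02,0.266,-0.32],"rotation": [0,0,0]},{"translation": [0.02,0.266,-0.44],"rotation": [0,0,0]},{"translation": [0.02,0.266,-0.54],"rotation": [0,0,0]},{"translation": [0.02,0.266,-0.6],"rotation": [0,0,0]},{"translation": [0.02,0.266,-0.636],"rotation": [0,0,0]},{"translation": [0.02,0.266,-0.636],"rotation": [0,0,0]},{"translation": [0.02,0.266,-0.636],"rotation": [0,0,0]},{"translation": [0.02,0.266,-0.636],"rotation": [0,0,0]}], jaw=1)

```text
t: 1.82
eef_pos: [0.3499, -0.32, 0.0934]
ee_rot: [-3.14, 0.0, -2.381]
force: [1.1, -0.0, 0.9]
width: 0.0006
gripper_force: 0.0
```

Emit:
apply_moves(steps=[{"translation": [0,0,-0.006],"rotation": [0,0,0]},{"translation": [0,0,-0.011],"rotation": [0,0,0]},{"translation": [0,0,-0.015],"rotation": [0,0,0]},{"translation": [0.008,-0.008,-0.016],"rotation": [0,0,0]},{"translation": [0.016,-0.017,-0.016],"rotation": [0,0,0]},{"translation": [0.024,-0.025,-0.016],"rotation": [0,0,0]},{"translation": [0.032,-0.033,-0.016],"rotation": [0,0,0]},{"translation": [0.04,-0.041,-0.016],"rotation": [0,0,0]},{"translation": [0.048,-0.05,-0.016],"rotation": [0,0,0]},{"translation": [0.056,-0.058,-0.016],"rotation": [0,0,0]}])

```text
t: 2.65
eef_pos: [0.3642, -0.3343, 0.0893]
ee_rot: [-3.14, 0.0, -2.38]
force: [-0.7, -0.6, 4.4]
width: 0.0004
gripper_force: 2.4
```

```bash
python3 -c "
from station import *
s=get_state(); print(s['force'],s['moment'],s['eef_pos'],s['joint_efforts'])"
```

```text
[-0.684655   -0.64026787  4.38997153] [-0.02608356  0.1310115  -0.03353081] [ 0.36416201 -0.33427515  0.08934961] [  0.28035354 -37.17693329  20.86005092   4.73492637   0.11903036
  -0.04673224]
```

Emit:
apply_moves(steps=[{"translation": [0,0,0],"rotation": [0,0,0]},{"translation": [0,0,0],"rotation": [0,0,0]},{"translation": [0,0,0],"rotation": [0,0,0]},{"translation": [-0.008,0.008,0],"rotation": [0,0,0]},{"translation": [-0.016,0.017,0],"rotation": [0,0,0]},{"translation": [-0.024,0.025,0],"rotation": [0,0,0]},{"translation": [-0.032,0.033,0],"rotation": [0,0,0]},{"translation": [-0.04,0.041,0],"rotation": [0,0,0]},{"translation": [-0.048,0.05,0],"rotation": [0,0,0]},{"translation": [-0.056,0.058,0],"rotation": [0,0,0]}])

```text
t: 3.48
eef_pos: [0.3502, -0.3196, 0.0894]
ee_rot: [-3.139, 0.001, -2.379]
force: [0.2, -0.5, 4.6]
width: 0.0006
gripper_force: 2.4
```

Emit:
apply_moves(steps=[{"translation": [0,0,0.04],"rotation": [0,0,0]},{"translation": [0.08,-0.083,0.04],"rotation": [0,0,0]},{"translation": [0.16,-0.166,0.04],"rotation": [0,0,0]},{"translation": [0.2,-0.207,0.03],"rotation": [0,0,0]},{"translation": [0.2,-0.207,0.01],"rotation": [0,0,0]},{"translation": [0.2,-0.207,0],"rotation": [0,0,0]},{"translation": [0.21,-0.217,0],"rotation": [0,0,0]},{"translation": [0.22,-0.228,0],"rotation": [0,0,0]},{"translation": [0.23,-0.238,0],"rotation": [0,0,0]},{"translation": [0.24,-0.248,0],"rotation": [0,0,0]}])

```text
t: 4.32
eef_pos: [0.4096, -0.3813, 0.0902]
ee_rot: [-3.14, 0.0, -2.379]
force: [-0.8, 1.6, 12.7]
width: 0.0004
gripper_force: 6.4
```

Emit:
apply_moves(steps=[{"translation": [0,0,0],"rotation": [0,0,0]},{"translation": [0,0,0],"rotation": [0,0,0]},{"translation": [0,0,0],"rotation": [0,0,0]},{"translation": [-0.008,0.008,0],"rotation": [0,0,0]},{"translation": [-0.016,0.017,0],"rotation": [0,0,0]},{"translation": [-0.024,0.025,0],"rotation": [0,0,0]},{"translation": [-0.032,0.033,0],"rotation": [0,0,0]},{"translation": [-0.04,0.041,0],"rotation": [0,0,0]},{"translation": [-0.048,0.05,0],"rotation": [0,0,0]},{"translation": [-0.056,0.058,0],"rotation": [0,0,0]}])

```text
t: 5.15
eef_pos: [0.396, -0.3669, 0.0898]
ee_rot: [-3.139, 0.001, -2.379]
force: [0.8, -1.8, 6.8]
width: 0.0002
gripper_force: 2.7
```

Emit:
apply_moves(steps=[{"translation": [0,0,0.04],"rotation": [0,0,0]},{"translation": [0.044,-0.042,0.08],"rotation": [0,0,0]},{"translation": [0.044,-0.042,0.08],"rotation": [0,0,0]},{"translation": [0.044,-0.042,0.08],"rotation": [0,0,0]},{"translation": [0.044,-0.042,0.08],"rotation": [0,0,0]},{"translation": [0.044,-0.042,0.08],"rotation": [0,0,0]},{"translation": [0.044,-0.042,0.08],"rotation": [0,0,0]},{"translation": [0.044,-0.042,0.08],"rotation": [0,0,0]},{"translation": [0.044,-0.042,0.08],"rotation": [0,0,0]},{"translation": [0.044,-0.042,0.06],"rotation": [0,0,0]}], jaw=-0.14, newtons=12)

```text
t: 5.98
eef_pos: [0.4068, -0.3774, 0.1041]
ee_rot: [-3.14, 0.0, -2.38]
force: [0.1, 0.5, 0.1]
width: 0.0496
gripper_force: 0.0
```

Emit:
apply_moves(steps=[{"translation": [0,0,-0.04],"rotation": [0,0,0]},{"translation": [0,0,-0.08],"rotation": [0,0,0]},{"translation": [0,0,-0.12],"rotation": [0,0,0]},{"translation": [0,0,-0.15],"rotation": [0,0,0]},{"translation": [0,0,-0.174],"rotation": [0,0,0]},{"translation": [0,0,-0.174],"rotation": [0,0,0]},{"translation": [0,0,-0.174],"rotation": [0,0,0]},{"translation": [0,0,-0.174],"rotation": [0,0,0]},{"translation": [0,0,-0.174],"rotation": [0,0,0]},{"translation": [0,0,-0.174],"rotation": [0,0,0]}])

```text
t: 6.82
eef_pos: [0.4067, -0.3774, 0.0606]
ee_rot: [-3.141, 0.0, -2.38]
force: [-0.3, -0.2, 0.5]
width: 0.0497
gripper_force: 0.0
```

Emit:
apply_moves(steps=[{"translation": [0,0,0],"rotation": [0,0,0]},{"translation": [0,0,0],"rotation": [0,0,0]},{"translation": [0,0,0],"rotation": [0,0,0]},{"translation": [0,0,0],"rotation": [0,0,0]},{"translation": [0,0,0],"rotation": [0,0,0]},{"translation": [0,0,0],"rotation": [0,0,0]},{"translation": [0,0,0],"rotation": [0,0,0]},{"translation": [0,0,0],"rotation": [0,0,0]},{"translation": [0,0,0],"rotation": [0,0,0]},{"translation": [0,0,0],"rotation": [0,0,0]}], jaw=1, newtons=12)

```text
t: 7.65
eef_pos: [0.4066, -0.3774, 0.0602]
ee_rot: [-3.141, 0.0, -2.38]
force: [0.7, 0.3, 2.6]
width: 0.0296
gripper_force: 12.0
```

Emit:
apply_moves(steps=[{"translation": [0,0,0.06],"rotation": [0,0,0]},{"translation": [0,0,0.14],"rotation": [0,0,0]},{"translation": [0,0,0.24],"rotation": [0,0,0]},{"translation": [-0.04,-0.08,0.28],"rotation": [0,0,-0.03]},{"translation": [-0.09,-0.18,0.28],"rotation": [0,0,-0.06]},{"translation": [-0.14,-0.29,0.28],"rotation": [0,0,-0.09]},{"translation": [-0.19,-0.39,0.25],"rotation": [0,0,-0.11]},{"translation": [-0.22,-0.46,0.18],"rotation": [0,0,-0.11]},{"translation": [-0.24,-0.492,0.12],"rotation": [0,0,-0.11]},{"translation": [-0.24,-0.492,0.1],"rotation": [0,0,-0.11]}], newtons=25)

```text
t: 8.48
eef_pos: [0.3434, -0.5, 0.0815]
ee_rot: [3.136, -0.0, -2.441]
force: [-0.1, 0.3, -4.5]
width: 0.0293
gripper_force: 25.0
```

```bash
python3 - <<'E'
from h import *
s=get_state(); print(s['eef_pos'],s['force'],s['width'],s['gripper_force']); im=grab_frame('wrist'); cv2.imwrite('pics/w2.png',im)
E
```

```text
[ 0.34344008 -0.5000163   0.08147168] [-0.12727877  0.33210075 -4.4985407 ] 0.02933266170802784 24.99750405550003
```

View pics/w2.png

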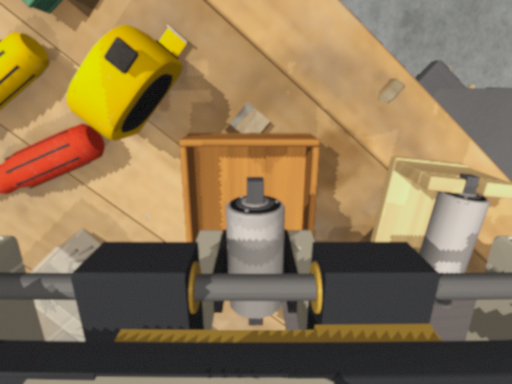

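The picture shows the roller held at about (255,240), centred over the box walls at columns 183 and 318. Lowering it now.

Emit:
apply_moves(steps=[{"translation": [0,0,-0.04],"rotation": [0,0,0]},{"translation": [0,0,-0.1],"rotation": [0,0,0]},{"translation": [0,0,-0.16],"rotation": [0,0,0]},{"translation": [0,0,-0.21],"rotation": [0,0,0]},{"translation": [0,0,-0.25],"rotation": [0,0,0]},{"translation": [0,0,-0.27],"rotation": [0,0,0]},{"translation": [0,0,-0.28],"rotation": [0,0,0]},{"translation": [0,0,-0.28],"rotation": [0,0,0]},{"translation": [0,0,-0.28],"rotation": [0,0,0]},{"translation": [0,0,-0.28],"rotation": [0,0,0]}])

```text
t: 9.37
eef_pos: [0.3469, -0.5005, 0.0159]
ee_rot: [-3.14, 0.0, -2.437]
force: [0.2, 0.0, -3.2]
width: 0.0293
gripper_force: 25.0
```

Emit:
apply_moves(steps=[{"translation": [0,0,-0.02],"rotation": [0,0,0]},{"translation": [0,0,-0.02],"rotation": [0,0,0]},{"translation": [0,0,-0.02],"rotation": [0,0,0]},{"translation": [0,0,-0.02],"rotation": [0,0,0]},{"translation": [0,0,0.02],"rotation": [0,0,0]},{"translation": [0,0,0.08],"rotation": [0,0,0]},{"translation": [0,0,0.16],"rotation": [0,0,0]},{"translation": [0,0,0.26],"rotation": [0,0,0]},{"translation": [0,0,0.36],"rotation": [0,0,0]},{"translation": [0,0,0.44],"rotation": [0,0,0]}], jaw=0.13)

```text
t: 10.2
eef_pos: [0.3467, -0.5007, 0.1281]
ee_rot: [-3.139, 0.0, -2.437]
force: [0.7, -0.1, 0.0]
width: 0.0382
gripper_force: 0.0
```

Emit:
apply_moves(steps=[{"translation": [-0.04,0.05,0.02],"rotation": [0,0,-0.03]},{"translation": [-0.09,0.12,0.04],"rotation": [0,0,-0.06]},{"translation": [-0.15,0.2,0.06],"rotation": [0,0,-0.1]},{"translation": [-0.22,0.29,0.06],"rotation": [0,0,-0.15]},{"translation": [-0.28,0.37,0.06],"rotation": [0,0,-0.19]},{"translation": [-0.32,0.42,0.04],"rotation": [0,0,-0.21]},{"translation": [-0.333,0.435,0.02],"rotation": [0,0,-0.21]},{"translation": [-0.333,0.435,0.0],"rotation": [0,0,-0.21]},{"translation": [-0.333,0.435,0.0],"rotation": [0,0,-0.21]},{"translation": [-0.333,0.435,0.0],"rotation": [0,0,-0.21]}], jaw=-0.14, newtons=12)

```text
t: 11.03
eef_pos: [0.2638, -0.3922, 0.1251]
ee_rot: [-3.141, -0.0, -2.547]
force: [0.4, 0.1, 0.2]
width: 0.0497
gripper_force: 0.0
```

```bash
python3 - <<'E'
from h import *
import json
s=get_state(); print(s['eef_pos'],s['ee_rot'],s['width']); c=camera_model('wrist'); im=grab_frame('wrist'); cv2.imwrite('pics/w3.png',im)
json.dump({k:np.array(v).tolist() for k,v in c.items()},open('w3.json','w'))
print('expected TCP at z=.067:',proj(c,[*s['eef_pos'][:2],.067]))
E
```

```text
[ 0.2638059  -0.39219142  0.125133  ] [-3.14141984e+00 -2.62031067e-04 -2.54699994e+00] 0.049723244634537984
expected TCP at z=.067: [255.08460197 207.74132211]
```

View pics/w3.png

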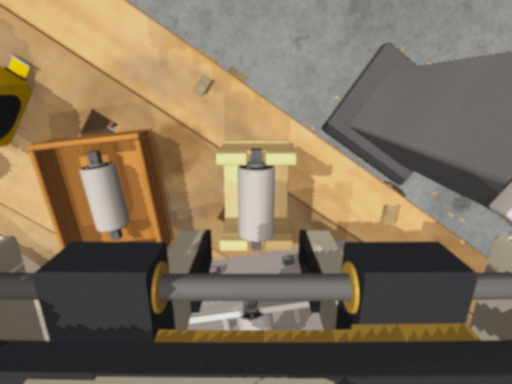

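The picture shows the discarded roller lying in the box at (105,195), and the spare at column 256, upright and aligned with the gripper. Next: descend and grip.

Emit:
apply_moves(steps=[{"translation": [0,0,-0.06],"rotation": [0,0,0]},{"translation": [0,0,-0.13],"rotation": [0,0,0]},{"translation": [0,0,-0.2],"rotation": [0,0,0]},{"translation": [0,0,-0.26],"rotation": [0,0,0]},{"translation": [0,0,-0.31],"rotation": [0,0,0]},{"translation": [0,0,-0.34],"rotation": [0,0,0]},{"translation": [0,0,-0.35],"rotation": [0,0,0]},{"translation": [0,0,-0.35],"rotation": [0,0,0]},{"translation": [0,0,-0.35],"rotation": [0,0,0]},{"translation": [0,0,-0.35],"rotation": [0,0,0]}])

```text
t: 11.92
eef_pos: [0.2636, -0.3919, 0.0382]
ee_rot: [-3.14, 0.0, -2.547]
force: [0.1, 0.6, -0.1]
width: 0.0497
gripper_force: 0.0
```

Emit:
apply_moves(steps=[{"translation": [0,0,0],"rotation": [0,0,0]},{"translation": [0,0,0],"rotation": [0,0,0]},{"translation": [0,0,0],"rotation": [0,0,0]},{"translation": [0,0,0],"rotation": [0,0,0]},{"translation": [0,0,0],"rotation": [0,0,0]},{"translation": [0,0,0],"rotation": [0,0,0]},{"translation": [0,0,0],"rotation": [0,0,0]},{"translation": [0,0,0],"rotation": [0,0,0]},{"translation": [0,0,0],"rotation": [0,0,0]},{"translation": [0,0,0],"rotation": [0,0,0]}], jaw=1, newtons=20)

```text
t: 12.75
eef_pos: [0.2633, -0.3916, 0.0378]
ee_rot: [-3.141, 0.0, -2.547]
force: [0.3, 0.7, 6.2]
width: 0.0293
gripper_force: 20.0
```

Emit:
apply_moves(steps=[{"translation": [0,0,0.05],"rotation": [0,0,0]},{"translation": [0,0,0.12],"rotation": [0,0,0]},{"translation": [0,0,0.21],"rotation": [0,0,0]},{"translation": [0.05,0,0.3],"rotation": [0,0,0.04]},{"translation": [0.14,0.014,0.37],"rotation": [0,0,0.1]},{"translation": [0.25,0.025,0.37],"rotation": [0,0,0.16]},{"translation": [0.36,0.036,0.37],"rotation": [0,0,0.22]},{"translation": [0.46,0.046,0.37],"rotation": [0,0,0.28]},{"translation": [0.54,0.054,0.37],"rotation": [0,0,0.32]},{"translation": [0.574,0.057,0.37],"rotation": [0,0,0.32]}])

```text
t: 13.58
eef_pos: [0.4086, -0.3766, 0.1291]
ee_rot: [3.141, -0.0, -2.378]
force: [-0.1, -0.7, -2.3]
width: 0.0293
gripper_force: 20.0
```

Emit:
apply_moves(steps=[{"translation": [0,0,0],"rotation": [0,0,0]},{"translation": [0,0,0],"rotation": [0,0,0]},{"translation": [0,0,0],"rotation": [0,0,0]},{"translation": [0,0,0],"rotation": [0,0,0]},{"translation": [0,0,0],"rotation": [0,0,0]},{"translation": [0,0,0],"rotation": [0,0,0]},{"translation": [0,0,0],"rotation": [0,0,0]},{"translation": [0,0,0],"rotation": [0,0,0]},{"translation": [0,0,0],"rotation": [0,0,0]},{"translation": [0,0,0],"rotation": [0,0,0]}])

```text
t: 14.42
eef_pos: [0.4066, -0.3772, 0.1301]
ee_rot: [-3.141, 0.0, -2.38]
force: [0.9, -0.6, -3.6]
width: 0.0294
gripper_force: 20.0
```

```bash
python3 - <<'E'
from h import *
import json
s=get_state(); print(s['eef_pos'],s['ee_rot'],s['force']); c=camera_model('wrist'); im=grab_frame('wrist'); cv2.imwrite('pics/w4.png',im)
json.dump({k:np.array(v).tolist() for k,v in c.items()},open('w4.json','w'))
cv2.imwrite('pics/w4c.png',cv2.resize(im[130:330,150:362],None,fx=3,fy=3,interpolation=cv2.INTER_CUBIC))
E
```

```text
[ 0.40657006 -0.37724041  0.13011945] [-3.14149631e+00  5.89263242e-05 -2.38004090e+00] [ 0.86141042 -0.5680836  -3.58448502]
```

View pics/w4c.png

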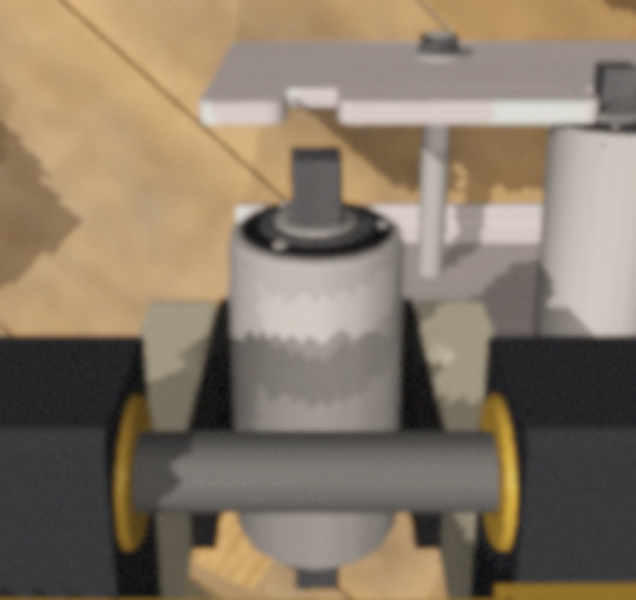

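The spare is held level over the empty slots, with its near axle end at crop (317,150). The near plate's top face lies at crop rows 101–123, with the slot at columns 285–340. I'll compute the offsets.

```bash
python3 - <<'E'
from h import *
import json
c={k:np.array(v) for k,v in json.load(open('w4.json')).items()}
im=cv2.imread('pics/w4.png'); g=cv2.cvtColor(im,cv2.COLOR_BGR2GRAY)
print('slotcol plate rows col 230:',g[155:180,230].tolist(),'col 300',g[155:180,300].tolist()); print('axle col 255 rows 170..',g[172:192,255].tolist())
T=np.array([0.40657006,-0.37724041,0.13011945]); M=R.from_euler('xyz',[-3.14149631e+00,5.89263242e-05,-2.38004090e+00]).as_matrix()
f=lambda u,v,z: (M.T@(cast(c,(150-.5+(u+.5)/3,130-.5+(v+.5)/3),z)-T))[:2]*1000
for n,u,v,z in(('plate out',240,101,.086),('plate in',240,123,.086),('plate out',400,101,.086),('plate in',400,123,.086),('slot L in',281,123,.0825),('slot R in',340,123,.0825),('axle bot',317,149,.140),('axle top',317,158,.1485),('tube near toprim?',317,262,.1593),('tube L',231,270,.15),('tube R',401,270,.15),('far plate in',480,240,.086),('far plate out',480,210,.086)): print(n,f(u,v,z).round(1))
E
```

```text
slotcol plate rows col 230: [142, 143, 143, 144, 143, 142, 145, 149, 166, 187, 201, 206, 207, 206, 205, 202, 194, 184, 180, 181, 181, 182, 182, 183, 182] col 300 [142, 145, 145, 145, 147, 146, 145, 153, 172, 193, 203, 205, 206, 206, 202, 190, 160, 123, 108, 104, 103, 103, 103, 102, 100]
axle col 255 rows 170.. [145, 146, 149, 149, 152, 149, 134, 103, 73, 63, 65, 79, 90, 95, 95, 96, 96, 94, 95, 96]
plate out [ 37.7 -17.2]
plate in [ 32.6 -17.4]
plate out [37.7 18.9]
plate in [32.6 19. ]
slot L in [31.7 -8.2]
slot R in [31.7  5.5]
axle bot [41.9  0.1]
axle top [42.9  0.1]
tube near toprim? [29.6  0.1]
tube L [ 24.2 -14. ]
tube R [24.2 13.8]
far plate in [ 4.  38.8]
far plate out [11.6 38.4]
```

Emit:
apply_moves(steps=[{"translation": [-0.002,-0.006,-0.04],"rotation": [0,0,0]},{"translation": [-0.002,-0.006,-0.09],"rotation": [0,0,0]},{"translation": [-0.002,-0.006,-0.13],"rotation": [0,0,0]},{"translation": [-0.002,-0.006,-0.15],"rotation": [0,0,0]},{"translation": [-0.002,-0.006,-0.16],"rotation": [0,0,0]},{"translation": [-0.002,-0.006,-0.167],"rotation": [0,0,0]},{"translation": [-0.002,-0.006,-0.174],"rotation": [0,0,0]},{"translation": [-0.002,-0.006,-0.181],"rotation": [0,0,0]},{"translation": [-0.002,-0.006,-0.188],"rotation": [0,0,0]},{"translation": [-0.002,-0.006,-0.192],"rotation": [0,0,0]}], newtons=10)

```text
t: 15.3
eef_pos: [0.4062, -0.3787, 0.0821]
ee_rot: [-3.141, 0.0, -2.38]
force: [0.0, -0.5, -3.4]
width: 0.0298
gripper_force: 10.0
```

Emit:
apply_moves(steps=[{"translation": [0,0,-0.008],"rotation": [0,0,0]},{"translation": [0,0,-0.016],"rotation": [0,0,0]},{"translation": [0,0,-0.024],"rotation": [0,0,0]},{"translation": [0,0,-0.032],"rotation": [0,0,0]},{"translation": [0,0,-0.04],"rotation": [0,0,0]},{"translation": [0,0,-0.048],"rotation": [0,0,0]},{"translation": [0,0,-0.055],"rotation": [0,0,0]},{"translation": [0,0,-0.062],"rotation": [0,0,0]},{"translation": [0,0,-0.067],"rotation": [0,0,0]},{"translation": [0,0,-0.067],"rotation": [0,0,0]}])

```text
t: 16.13
eef_pos: [0.406, -0.3786, 0.065]
ee_rot: [3.141, -0.0, -2.38]
force: [-0.0, -0.6, -3.4]
width: 0.0299
gripper_force: 10.0
```

Emit:
apply_moves(steps=[{"translation": [0,0,-0.004],"rotation": [0,0,0]},{"translation": [0,0,-0.008],"rotation": [0,0,0]},{"translation": [0,0,-0.012],"rotation": [0,0,0]},{"translation": [0,0,-0.012],"rotation": [0,0,0]},{"translation": [0,0,-0.012],"rotation": [0,0,0]},{"translation": [0,0,-0.014],"rotation": [0,0,0]},{"translation": [0,0,-0.015],"rotation": [0,0,0]},{"translation": [0,0,-0.015],"rotation": [0,0,0]},{"translation": [0,0,-0.015],"rotation": [0,0,0]},{"translation": [0,0,-0.015],"rotation": [0,0,0]}])

```text
t: 16.97
eef_pos: [0.4061, -0.3787, 0.0616]
ee_rot: [-3.142, 0.0, -2.38]
force: [-1.0, -0.3, -2.9]
width: 0.0296
gripper_force: 10.0
```

Emit:
apply_moves(steps=[{"translation": [0,0,0],"rotation": [0,0,0]},{"translation": [0,0,0],"rotation": [0,0,0]},{"translation": [0,0,0],"rotation": [0,0,0]},{"translation": [0,0,0],"rotation": [0,0,0]},{"translation": [0,0,0.02],"rotation": [0,0,0]},{"translation": [0,0,0.05],"rotation": [0,0,0]},{"translation": [0,0,0.1],"rotation": [0,0,0]},{"translation": [0,0,0.16],"rotation": [0,0,0]},{"translation": [0,0,0.23],"rotation": [0,0,0]},{"translation": [0,0,0.3],"rotation": [0,0,0]}], jaw=-0.1)

```text
t: 17.8
eef_pos: [0.4061, -0.3788, 0.1381]
ee_rot: [-3.141, -0.0, -2.38]
force: [-0.3, -0.3, -0.2]
width: 0.0477
gripper_force: 0.0
```

```bash
python3 - <<'E'
from h import *
import json
s=get_state(); print(s['eef_pos'],s['ee_rot'],s['force']); c=camera_model('wrist'); im=grab_frame('wrist')
json.dump({k:np.array(v).tolist() for k,v in c.items()},open('w5.json','w'))
cv2.imwrite('pics/w5c.png',cv2.resize(im[100:320,130:410],None,fx=2.7,fy=2.7,interpolation=cv2.INTER_CUBIC))
E
```

```text
[ 0.40606768 -0.37875068  0.13805768] [-3.14128754e+00 -2.59789710e-05 -2.37980076e+00] [-0.31648071 -0.31174684 -0.19054794]
```

View pics/w5c.png

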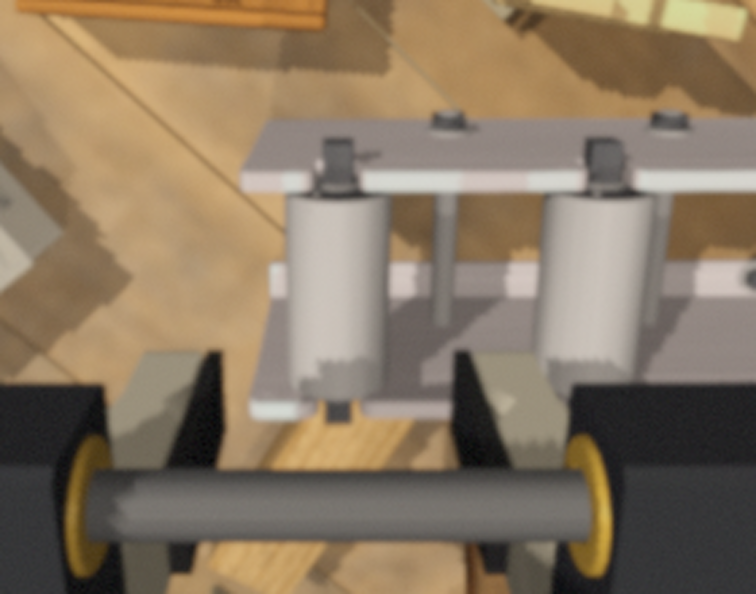

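The spare sits in the slots like its neighbour, with its axle ends at crop (338,160) and (338,410). Now I'll shut the fingers and prepare to flick.

Emit:
apply_moves(steps=[{"translation": [0.033,-0.034,0],"rotation": [0,0,0]},{"translation": [0.033,-0.034,0],"rotation": [0,0,0]},{"translation": [0.033,-0.034,0],"rotation": [0,0,0]},{"translation": [0.033,-0.034,-0.03],"rotation": [0,0,0]},{"translation": [0.033,-0.034,-0.07],"rotation": [0,0,0]},{"translation": [0.033,-0.034,-0.11],"rotation": [0,0,0]},{"translation": [0.033,-0.034,-0.15],"rotation": [0,0,0]},{"translation": [0.033,-0.034,-0.178],"rotation": [0,0,0]},{"translation": [0.033,-0.034,-0.178],"rotation": [0,0,0]},{"translation": [0.033,-0.034,-0.178],"rotation": [0,0,0]}], jaw=1)

```text
t: 18.68
eef_pos: [0.4141, -0.3871, 0.0914]
ee_rot: [3.14, -0.001, -2.38]
force: [0.3, 0.0, -0.4]
width: -0.0001
gripper_force: 0.0
```

Emit:
apply_moves(steps=[{"translation": [0,0,-0.003],"rotation": [0,0,0]},{"translation": [0,0,-0.006],"rotation": [0,0,0]},{"translation": [0,0,-0.008],"rotation": [0,0,0]},{"translation": [0,0,-0.008],"rotation": [0,0,0]},{"translation": [0,0,-0.008],"rotation": [0,0,0]},{"translation": [0,0,-0.008],"rotation": [0,0,0]},{"translation": [0,0,-0.008],"rotation": [0,0,0]},{"translation": [-0.006,0.006,-0.008],"rotation": [0,0,0]},{"translation": [-0.016,0.017,-0.008],"rotation": [0,0,0]},{"translation": [-0.028,0.029,-0.008],"rotation": [0,0,0]}])

```text
t: 19.52
eef_pos: [0.4074, -0.3799, 0.0903]
ee_rot: [-3.141, 0.0, -2.38]
force: [0.8, 0.8, 1.9]
width: 0.0008
gripper_force: 0.7
```

Emit:
apply_moves(steps=[{"translation": [-0.028,0.029,-0.001],"rotation": [0,0,0]},{"translation": [-0.067,0.069,-0.001],"rotation": [0,0,0]},{"translation": [-0.111,0.115,-0.002],"rotation": [0,0,0]},{"translation": [-0.161,0.167,-0.003],"rotation": [0,0,0]},{"translation": [-0.211,0.219,-0.003],"rotation": [0,0,0]},{"translation": [-0.261,0.271,-0.003],"rotation": [0,0,0]},{"translation": [-0.305,0.317,-0.003],"rotation": [0,0,0]},{"translation": [-0.344,0.357,-0.003],"rotation": [0,0,0]},{"translation": [-0.375,0.389,-0.003],"rotation": [0,0,0]},{"translation": [-0.402,0.418,-0.003],"rotation": [0,0,0]}])

```text
t: 20.35
eef_pos: [0.3063, -0.2752, 0.09]
ee_rot: [-3.14, 0.0, -2.379]
force: [-1.8, -3.0, 7.7]
width: 0.0002
gripper_force: 3.6
```

Emit:
apply_moves(steps=[{"translation": [-0.03,0.031,0],"rotation": [0,0,0]},{"translation": [-0.06,0.062,0.004],"rotation": [0,0,0]},{"translation": [-0.07,0.073,0.06],"rotation": [0,0,0]},{"translation": [-0.06,0.05,0.14],"rotation": [0,0,0]},{"translation": [0,-0.05,0.22],"rotation": [0,0,0]},{"translation": [0.06,-0.16,0.28],"rotation": [0,0,0]},{"translation": [0.1,-0.24,0.28],"rotation": [0,0,0]},{"translation": [0.12,-0.28,0.28],"rotation": [0,0,0]},{"translation": [0.12,-0.28,0.28],"rotation": [0,0,0]},{"translation": [0.12,-0.28,0.28],"rotation": [0,0,0]}])

```text
t: 21.18
eef_pos: [0.3357, -0.3447, 0.1582]
ee_rot: [3.139, -0.0, -2.381]
force: [0.0, 0.8, -0.1]
width: 0.0003
gripper_force: 0.0
```

```bash
python3 - <<'E'
from h import *
s=get_state(); print(s['t'],s['eef_pos'],s['force'])
F=[grab_frame('wrist') for _ in range(6)]
c=camera_model('wrist'); G=np.array([cv2.cvtColor(f,cv2.COLOR_BGR2GRAY) for f in F]).astype(float)
sd=G[1:].std(0)
u=np.array([.72,.694,0]); d=np.array([.694,-.72,0]); b=np.array([.3575,-.3248,0])
for n,k in(('far',72),('mid',0),('near',-72)):
    p=proj(c,b+d*k/1000-u*.0295+[0,0,.080]); print(n,p.round(), sd[int(p[1])-10:int(p[1])+10,int(p[0])-14:int(p[0])+14].max().round(1), 'ref',np.median(sd).round(2))
im=np.hstack([F[1],np.repeat(np.clip(sd*6,0,255).astype('uint8')[:,:,None],3,2)])
cv2.imwrite('pics/w6.png',cv2.resize(im[80:330],(800,195*1)))
cv2.imwrite('pics/w6c.png',cv2.resize(im[100:300,:],(1024,200))[:,112:912])
E
```

```text
21.1833 [ 0.33568968 -0.34470566  0.15818532] [ 0.01989148  0.82937202 -0.09785666]
far [168. 198.] 33.2 ref 1.02
mid [255. 198.] 31.5 ref 1.02
near [342. 197.] 23.1 ref 1.02
```

View pics/w6.png

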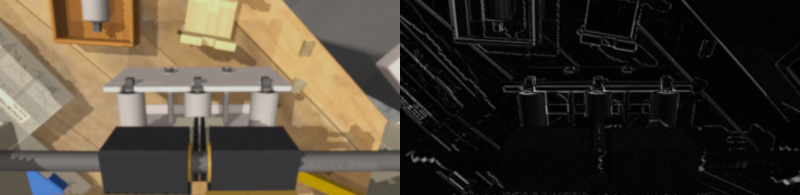

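The deviation image is mostly edges from the arm still settling. I'll repeat it now that the arm is still.

```bash
python3 - <<'E'
from h import *
F=[grab_frame('wrist') for _ in range(7)]; s=get_state(); print(s['t'],np.abs(s['qd']).max())
c=camera_model('wrist'); G=np.array([cv2.GaussianBlur(cv2.cvtColor(f,cv2.COLOR_BGR2GRAY),(3,3),0) for f in F[1:]]).astype(float); sd=G.std(0)
u=np.array([.72,.694,0]); d=np.array([.694,-.72,0]); b=np.array([.3575,-.3248,0])
im=F[-1]; cr=[]
for n,k in(('far',72),('mid',0),('near',-72)):
    p=proj(c,b+d*k/1000-u*.0295+[0,0,.082]).astype(int); y,x=p[1],p[0]
    a=sd[y-12:y+14,x-16:x+16]; print(n,p,'max',a.max().round(1),'at',np.array(np.unravel_index(a.argmax(),a.shape))[::-1]-[16,12],'p95',np.percentile(a,95).round(1))
    cr.append(np.vstack([im[y-22:y+40,x-30:x+30],np.repeat(np.clip(sd[y-22:y+40,x-30:x+30]*15,0,255).astype('uint8')[:,:,None],3,2)]))
print('elsewhere p99.5',np.percentile(sd[80:215],99.5))
cv2.imwrite('pics/w7.png',cv2.resize(np.hstack(cr),None,fx=4,fy=4,interpolation=cv2.INTER_CUBIC))
E
```

```text
21.8333 0.002295351606293876
far [167 199] max 13.2 at [-8 -2] p95 7.0
mid [255 198] max 13.8 at [ 5 -1] p95 5.8
near [343 198] max 16.2 at [ 3 -1] p95 5.9
elsewhere p99.5 4.678556282539399
```

View pics/w7.png

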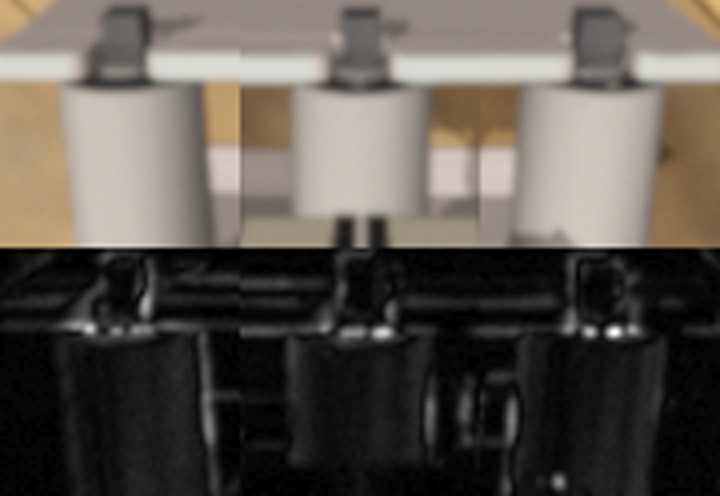

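All three end caps show bright moving spots at the tube rims, so all three tubes are turning. The arm is clear and still, so I'm handing in.

```bash
python3 -c "
from station import *
print(job_done())"
```

```text
the job is handed in; nothing more can be done
None
```

I handed the job in at about 22 s of the 72 s allowed: the rough roller, the one farthest from the robot, lies in the box and the spare sits in its slots. All three tubes looked to be turning on their own just before hand-in; the station gave no verdict.

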